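# Snug the air receiver's port plug and cover it

## Task

The brass wing plug in the top of the small air receiver is only started by hand: turn it clockwise until its taper bites and it is snug, about 0.45 N m, and no harder, since forcing it would crack the port. Then stand the black guard cap over the plug, upright and fully down on the flange, and let go. Leave the other things on the counter where they are.

Things in the scene. Friction and masses are not known exactly. Their poses are not given: they have to be found in the camera images.
- receiver: The air receiver: a grey steel cylinder 110 mm in diameter and 260 mm long, lying along its own y axis on two feet, fixed to the counter; top of the cylinder 123 mm above the counter. A small gauge stands out of its -x side, 80 mm up. Origin on the counter under its middle, z up.
- port (a point): Centre of the upper face of the round flange (72 mm in diameter) in the middle of the receiver's top, 131 mm above the counter. A steel collar, 44 mm in diameter and 14 mm high, stands on the flange; the plug is screwed into it from above. z up.
- wing (a point): Centre of the plug's wing, on the plug's axis, 42 mm above port. The wing is an upright brass plate: 36 mm long along this point's x, 12 mm thick along y (pinch it here), 28 mm high (14 mm above and below this point). A stem 22 mm in diameter goes down 14 mm from it to the collar. It turns clockwise seen from above to tighten, about a fixed vertical axis; its sinking is too small to see.
- plug_foot (a point): Where the plug's stem meets the collar, on the axis, 14 mm above port. The plug starts 0.5 to 2.7 rad short of its first bite, differently each time (one to three grips), and the wing's final direction tells nothing. Running in takes about 0.05 N m; at the first bite the torque jumps to about 0.35 N m (less when turned slowly), then grows by 0.045 N m per further 0.1 rad. Pinch firmly, 60 N or more.
- seal_ring (a point): Thin black rubber ring, 31 mm in diameter, round the stem on the collar; 14 mm above port until the bite, then squashed down 0.03 mm per 0.1 rad: too little to measure, so judge by torque. It stays where left. Snug is 0.08 to 0.7 rad past the first bite (0.39 to 0.66 N m; aim for about 0.45). More than 0.75 rad past it (0.69 N m) cracks the port.
- cap_grip (a point): Guard cap, black plastic, standing upright mouth down on the counter, 120 g, 108 mm high in all: a round skirt 57 mm in diameter and 62 mm high, open below (bore 49 mm wide, 58 mm deep), with a round post 24 mm in diameter and 46 mm high on top. This point is the centre of the post, on the axis, 85 mm above the rim: pinch here. z along the axis, up.
- cap_rim (a point): Centre of the cap's mouth, in the plane of its lower rim (on the cap's axis). Seated over the plug, the rim rests on the flange and this point coincides with port; the collar (44 mm) enters the bore (49 mm).
- jar: Amber jar with a white lid, 64 mm in diameter, 75 mm high; a bystander. Origin at the centre of its foot.
- tape_roll: Roll of clear tape lying flat, 100 mm in diameter, 48 mm high; a bystander. Origin at the centre of its underside.
- marker: Marker pen lying along its x, 135 mm long, 18 mm thick; a bystander. Origin under its middle.
- label_roll: White roll of labels standing on end, 90 mm in diameter, 70 mm high; a bystander. Origin at the centre of its underside.
- mug: White mug, 82 mm in diameter, 95 mm high, handle to its +y; a bystander. Origin at the centre of its foot.
Things that resemble listed ones, but are neither listed nor needed, are in the scene too. What is shaped like the part that bears cap_grip but green is not meant.

How it is judged:
On the way:
1. the plug is turned in until it bites and is snug, with the cap not yet on it (z of seal_ring in the frame of port between 0.01379 and 0.013976 m and horizontal distance between cap_rim and port above 0.06 m), for 0.2 s.
At the end, for the whole second after the job is handed in: The plug is snug, between 0.08 and 0.7 rad past its first bite, and the cap stands over it upright (within 0.06 rad), its rim on the flange (within 3 mm in height) and centred on the port within 5 mm, released (z of seal_ring in the frame of port between 0.01379 and 0.013976 m and horizontal distance between cap_rim and port below 0.005 m and z of cap_rim in the frame of port between -0.003 and 0.003 m and angle between cap_rim's own z axis and vertical below 0.06 rad); the robot touches nothing.
It fails at once if the plug is forced more than 0.75 rad past its first bite and cracks the port (z of seal_ring in the frame of port below 0.013775 m).
It fails at once if a bystander is shoved more than 30 mm from its place (distance of any of jar, tape_roll, marker, label_roll, mug from where it was at the start of the episode above 0.03 m).
It also fails if it takes over 72 s, if anything falls off the work surface, if the arm or the gripper's body presses on something with over 40 N, if the wrist force passes 120 N, or if a joint passes its speed limit or range.

## Robot

A 6-joint arm with a two-finger parallel gripper is mounted at the origin on the work surface. World frame = base frame: x ahead of the robot, y to its left, z up, the work surface at z = 0. Lengths are in m, angles in rad, forces in N, time in s.
With the tool pointing down it reaches from about 0.375 to 0.825 m from the base axis. Payload 5.5 kg.
Tool frame: the origin (TCP) lies on the centre line of the jaws, within the pads' length; the fingertips stand 14 mm ahead of it and the grasp point (between the pads) lies 5 mm behind it; z points along the fingers, y is the direction in which the jaws open and shut (so a half turn about z gives the same grasp; the last joint's range is limited). The gripper opens to 85 mm and grips with 20 to 120 N. Pads are 22 mm wide; open, the fingers measure 114 mm over their backs; the gripper's body (76 mm by 85 mm) begins 54 mm behind the grasp point. The pads swing forward as they close: fully open they stand 13 mm farther back than shut.
Start: joints at [-1.239, 0.314, -0.047, 1.21, 0, 1.571], TCP at [0.195, -0.567, 0.214] pointing down, gripper open.
Joint ranges: [-2.67, 2.67], [-0.69, 1.73], [-1.03, 1.25], [-2.08, 2.16], [-1.42, 1.45], [-3.14, 3.14]. Speed limits (rad/s): [2.39, 2.39, 3.01, 3.14, 3.14, 3.14].

## Interface

Orientations are given as [roll, pitch, yaw] about the fixed x, y, z axes, in that order (R = Rz(yaw) Ry(pitch) Rx(roll)).
In Python, from station import bot gives the robot as it stands.
- The arm moves only by the tool play_rows, never from a script. Its argument "rows" is a list that holds one entry, the list of rows, each a list of 7 numbers: the shift along the tool's x, y, z in m, then the turn, a rotation vector about the tool's x, y, z in degrees, then the gripper command: -1 is shut, 1 is fully open, values between are in proportion. In form: [[[x, y, z, wx, wy, wz, jaw], ...]]. A call has 1 to 20 rows; each row is the pose to reach, as a shift and turn from the pose commanded when the call began, along the tool's axes at that moment; what a row does not reach only later rows make up. A row lasts 1/12 s, in which the tool goes at most 41.7 mm and 7.16 degrees, less where a joint would pass 70% of its speed; a pose out of reach is approached as far as the arm can. A call with a gripper value outside its range is refused whole. The fingers move at their own pace and stop on an object; "grip_force" is the grip in N (left out, the last holds). Time passes only in rows, so rows that repeat a pose let the fingers close. It gives the time, the measured TCP pose, the force and the opening at its end, in the units of the state.
- bot.read_state(): the state, without advancing time (a new reading comes with each control period).
- bot.snapshot(name): name is "side" or "top"; returns a dict with "pixels" (384x512x3 uint8, red, green, blue), "fx", "fy", "cx", "cy" (pixels), "extrinsics" (4x4, takes a point from camera to world coordinates). Camera axes: x right, y down, z forward; pixel columns grow to the right and rows downward; lengths in m; the calibration is good to about 2 mm. A picture is of the moment at which its call begins. There is no depth.
- bot.sign_off(): hands the job in, once; it reports no verdict.
The state is a dict: "clock": time; "joint_pos": joint angles; "qd": joint speeds; "tau": joint torques, N m; "ee_pos": TCP position; "ee_rot": TCP orientation; "wrist_force": force on the tool from outside, world axes, zero at the start; "moment": the same for the moment, N m; "grip_width": opening from 0.0 (shut) to 1.0 (fully open).
Only numpy, scipy, OpenCV 4.12 (cv2) and the standard library are available. Lean on these libraries where they do the work, as an engineer would, in place of code of your own. Each camera call takes 0.05 s, during which the arm holds its last target.

## Working session

There is one attempt and no reset: what is moved stays moved. The work goes in short steps, Python scripts to look and compute and a tool call to move; the robot and the scene stay as the last step left them, time stands still between calls to the robot, and variables do not carry over. Pictures are saved under pics/ and viewed, and the job is handed in when it is done.

Besides the shell and the picture viewer there is one more tool, called after ">>>" as name(argument=value, ...), one argument or row to a line, values as JSON. play_rows: Moves the arm, as the interface text tells. Its arguments: {"type":"object","properties":{"rows":{"type":"array"},"grip_force":{"type":"number"}},"required":["rows"]}

```bash
mkdir -p pics; python3 - <<'E'
from station import bot
import cv2,numpy as np
print(bot.read_state())
for n in("side","top"):
    s=bot.snapshot(n); cv2.imwrite(f"pics/{n}0.png",s["pixels"][:,:,::-1]); np.savez(f"{n}0.npz",**s)
    print(n,s["fx"],s["fy"],s["cx"],s["cy"],s["extrinsics"])
E
```

```text
{'clock': 0.0, 'joint_pos': array([-1.23896939e+00,  3.14211726e-01, -4.80714040e-02,  1.21016647e+00,
       -8.42699681e-06,  1.57080199e+00]), 'qd': array([0.00020579, 0.00072702, 0.00146826, 0.00042426, 0.00117418,
       0.00272086]), 'tau': array([ 6.42145351e-04, -5.39595473e+01,  3.39744544e+01,  1.93825364e-02,
        2.88050296e-05,  7.41037269e-06]), 'ee_pos': array([ 0.19526835, -0.56671479,  0.2132465 ]), 'ee_rot': array([-3.13993938e+00,  8.43634653e-06,  3.31821291e-01]), 'wrist_force': array([ 0.91452557, -0.33411635, -0.31263405]), 'moment': array([0.03295407, 0.00876358, 0.04270264]), 'grip_width': 1.0005949990421028}
side 348.7756241830429 348.7756241830429 262.3793185376582 188.61721712075052 [[-0.8450316  -0.3003962   0.44236153  0.19123783]
 [-0.53446011  0.5001085  -0.68135444  0.60059779]
 [-0.01655247 -0.81219063 -0.58315727  0.63380028]
 [ 0.          0.          0.          1.        ]]
top 478.1886376952778 478.1886376952778 254.24977324165206 199.0956465317852 [[ 4.20423338e-04 -9.83386392e-01  1.81524177e-01  3.32486879e-01]
 [-9.99900617e-01 -2.97140435e-03 -1.37813986e-02  3.54240730e-02]
 [ 1.40918216e-02 -1.81500343e-01 -9.83289909e-01  1.37056350e+00]
 [ 0.00000000e+00  0.00000000e+00  0.00000000e+00  1.00000000e+00]]
```

View pics/side0.png

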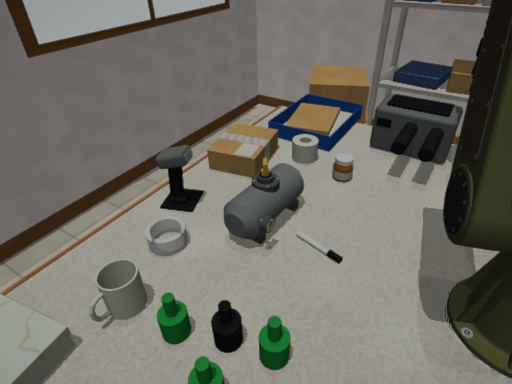

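View pics/top0.png

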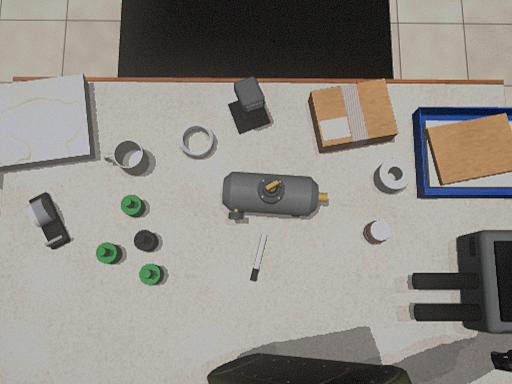

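```bash
cat > h.py <<'E'
import numpy as np,cv2
def ray(s,u,v):
    E=s["extrinsics"]; d=E[:3,:3]@np.array([(u-s["cx"])/s["fx"],(v-s["cy"])/s["fy"],1.]); return E[:3,3],d
def onz(s,u,v,z):
    o,d=ray(s,u,v); return o+d*(z-o[2])/d[2]
def proj(s,p):
    E=s["extrinsics"]; c=E[:3,:3].T@(np.asarray(p)-E[:3,3]); return np.array([s["fx"]*c[0]/c[2]+s["cx"],s["fy"]*c[1]/c[2]+s["cy"]])
def tri(s1,a,s2,b):
    o1,d1=ray(s1,*a);o2,d2=ray(s2,*b)
    t=np.linalg.lstsq(np.c_[d1,-d2],o2-o1,rcond=None)[0]
    p,q=o1+d1*t[0],o2+d2*t[1]; return (p+q)/2,np.linalg.norm(p-q)
E
python3 - <<'E'
import numpy as np,cv2
t=np.load("top0.npz");s=np.load("side0.npz")
a=cv2.resize(t["pixels"][155:225,215:335][:,:,::-1],None,fx=6,fy=6,interpolation=cv2.INTER_CUBIC)
cv2.imwrite("pics/a.png",a)
b=cv2.resize(t["pixels"][185:295,80:180][:,:,::-1],None,fx=5,fy=5,interpolation=cv2.INTER_CUBIC)
c=cv2.resize(s["pixels"][145:245,215:315][:,:,::-1],None,fx=4,fy=4,interpolation=cv2.INTER_CUBIC)
d=cv2.resize(s["pixels"][284:384,150:300][:,:,::-1],None,fx=4,fy=4,interpolation=cv2.INTER_CUBIC)
cv2.imwrite("pics/b.png",b);
e=np.zeros((800,600,3),np.uint8);e[:400,:400]=c;e[400:,:600]=d;cv2.imwrite("pics/c.png",e)
E
```

```text
(no output)
```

View pics/a.png

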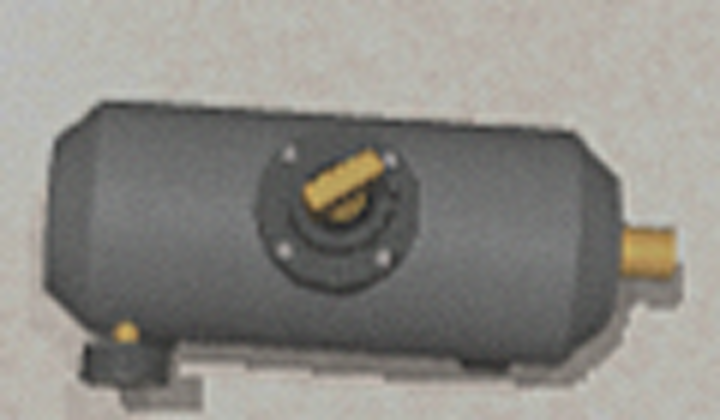

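View pics/b.png

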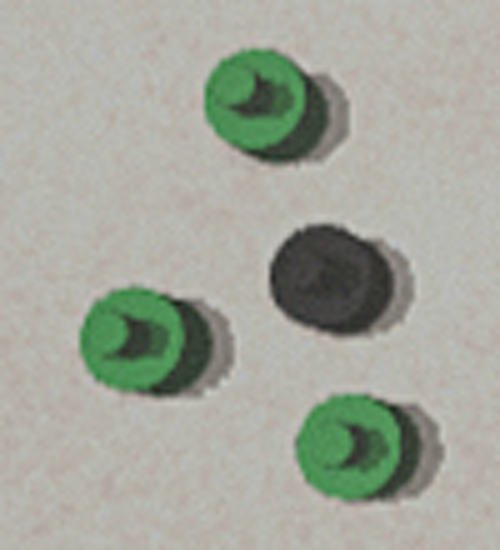

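View pics/c.png

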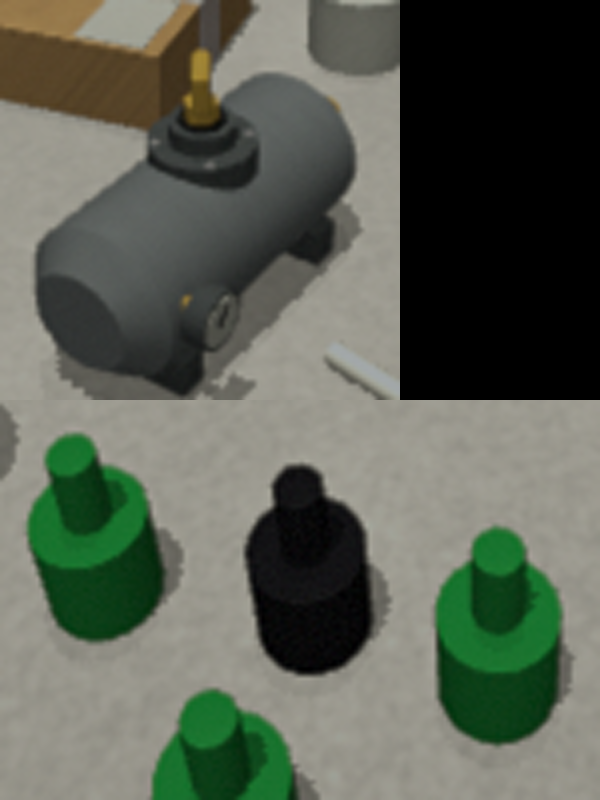

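```bash
python3 - <<'E'
import numpy as np,cv2
from h import *
t=np.load("top0.npz");s=np.load("side0.npz")
c=lambda x,y,f,ox,oy:((x+.5)/f-.5+ox,(y+.5)/f-.5+oy)
for x,y in [(289,153),(391,160),(384,258),(284,249),(336.7,205)]:
    print("bolt",onz(t,*c(x,y,6,215,155),.132))
hsv=cv2.cvtColor(t["pixels"],cv2.COLOR_RGB2HSV)
print(hsv[180:194:1,272])
m=((hsv[...,0]<30)&(hsv[...,1]>110)).astype(np.uint8); mm=np.zeros_like(m); mm[170:200,260:285]=m[170:200,260:285]
v=hsv[...,2]
for r in range(176,194): print(r,[int(v[r,x]) if mm[r,x] else 0 for x in range(262,284)])
for y,x in[(188,303),(150,372),(170,386),(212,318)]: print(onz(t,*c(x,y,6,215,155),.187))
# wing in side
hs=cv2.cvtColor(s["pixels"],cv2.COLOR_RGB2HSV)
# cap brighten
b=np.clip((t["pixels"][220:260,125:170].astype(float)*2.5-40),0,255).astype(np.uint8)
d=np.clip(s["pixels"][295:360,200:255].astype(float)*5,0,255).astype(np.uint8)
e=np.zeros((600,800,3),np.uint8)
e[:360,:405]=cv2.resize(b,None,fx=9,fy=9,interpolation=cv2.INTER_CUBIC)[:,:,::-1]
e[:520,405:405+395]=cv2.resize(d,None,fx=8,fy=8,interpolation=cv2.INTER_CUBIC)[:,:395,::-1]
cv2.imwrite("pics/d.png",e)
E
```

```text
bolt [ 0.61252167 -0.00447782  0.132     ]
bolt [ 0.60951193 -0.04961049  0.132     ]
bolt [ 0.56538707 -0.0461218   0.132     ]
bolt [ 0.5692781  -0.00215749  0.132     ]
bolt [ 0.58910545 -0.02545505  0.132     ]
[[120  21  86]
 [ 27  28  91]
 [ 20 123 147]
 [ 20 133 186]
 [ 23 128 182]
 [ 22 128 188]
 [ 21 123 174]
 [ 18 116 112]
 [ 19  91  84]
 [ 18 119 126]
 [ 20 121 139]
 [ 21 112 107]
 [  0   0  46]
 [ 38  18  58]]
176 [0, 0, 0, 0, 0, 0, 0, 0, 0, 0, 0, 0, 0, 0, 0, 0, 0, 0, 0, 0, 0, 0]
177 [0, 0, 0, 0, 0, 0, 0, 0, 0, 0, 0, 0, 0, 0, 0, 0, 0, 0, 0, 0, 0, 0]
178 [0, 0, 0, 0, 0, 0, 0, 0, 0, 0, 0, 0, 0, 0, 0, 0, 0, 0, 0, 0, 0, 0]
179 [0, 0, 0, 0, 0, 0, 0, 0, 0, 0, 0, 0, 0, 0, 0, 0, 0, 0, 0, 0, 0, 0]
180 [0, 0, 0, 0, 0, 0, 0, 0, 0, 0, 0, 0, 0, 125, 150, 119, 0, 0, 0, 0, 0, 0]
181 [0, 0, 0, 0, 0, 0, 0, 0, 0, 0, 0, 0, 156, 185, 193, 174, 0, 0, 0, 0, 0, 0]
182 [0, 0, 0, 0, 0, 0, 0, 0, 0, 125, 147, 185, 191, 185, 187, 191, 169, 0, 0, 0, 0, 0]
183 [0, 0, 0, 0, 0, 0, 0, 111, 136, 187, 186, 183, 182, 190, 188, 176, 136, 0, 0, 0, 0, 0]
184 [0, 0, 0, 0, 0, 0, 149, 187, 181, 183, 182, 186, 186
[... 216 characters left out ...]
 [0, 0, 0, 0, 186, 188, 186, 187, 176, 147, 112, 0, 0, 0, 0, 0, 0, 0, 0, 0, 0, 0]
188 [0, 0, 0, 0, 139, 197, 183, 160, 123, 0, 0, 106, 117, 125, 0, 0, 0, 0, 0, 0, 0, 0]
189 [0, 0, 0, 0, 93, 160, 141, 0, 0, 104, 126, 139, 136, 0, 0, 0, 0, 0, 0, 0, 0, 0]
190 [0, 0, 0, 0, 0, 0, 0, 0, 105, 143, 139, 124, 0, 0, 0, 0, 0, 0, 0, 0, 0, 0]
191 [0, 0, 0, 0, 0, 0, 0, 0, 0, 110, 107, 0, 0, 0, 0, 0, 0, 0, 0, 0, 0, 0]
192 [0, 0, 0, 0, 0, 0, 0, 0, 0, 0, 0, 0, 0, 0, 0, 0, 0, 0, 0, 0, 0, 0]
193 [0, 0, 0, 0, 0, 0, 0, 0, 0, 0, 0, 0, 0, 0, 0, 0, 0, 0, 0, 0, 0, 0]
[ 0.58498377 -0.00857089  0.187     ]
[ 0.60151297 -0.03783066  0.187     ]
[ 0.59287664 -0.04368011  0.187     ]
[ 0.57467346 -0.01485322  0.187     ]
```

View pics/d.png

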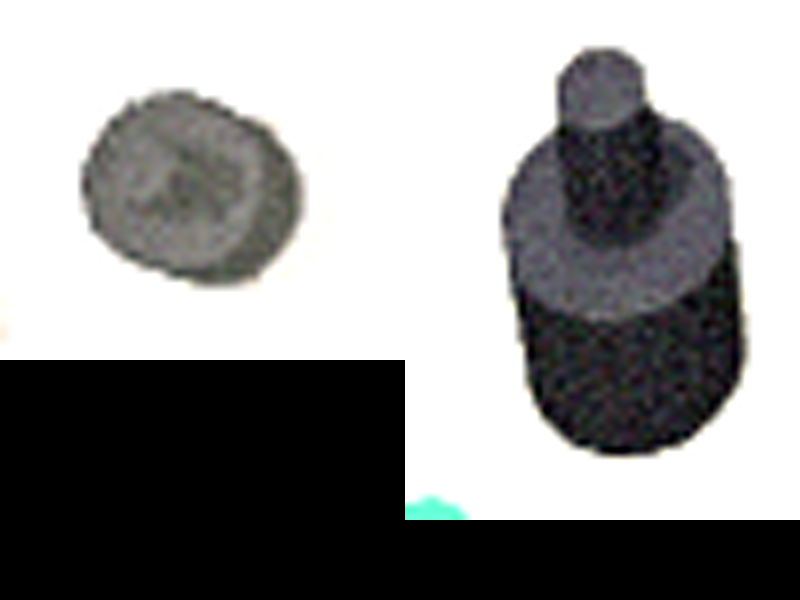

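```bash
python3 - <<'E'
import numpy as np,cv2
from h import *
t=np.load("top0.npz");s=np.load("side0.npz")
print("cap side",onz(s,200+196.5/8-.5,295+88.5/8-.5,.108), "shoulder side",onz(s,200+(617.5-405)/8-.5,295+219/8-.5,.062))
print("cap top",onz(t,125+176.5/9-.5,220+184.5/9-.5,.062))
# greens
for n,im,R in(("top",t,(190,290,80,170)),("side",s,(284,384,140,310))):
    hsv=cv2.cvtColor(im["pixels"],cv2.COLOR_RGB2HSV); m=((hsv[...,0]>45)&(hsv[...,0]<85)&(hsv[...,1]>120)).astype(np.uint8)
    k,l,st,ce=cv2.connectedComponentsWithStats(m)
    for i in range(1,k):
        if st[i,4]>100: print(n,st[i],onz(im,*ce[i],.05))
# wing: upsampled bright mask
g=cv2.resize(t["pixels"][172:198,258:288],None,fx=8,fy=8,interpolation=cv2.INTER_CUBIC)
h=cv2.cvtColor(g,cv2.COLOR_RGB2HSV); m=((h[...,0]<32)&(h[...,1]>90)&(h[...,2]>148)).astype(np.uint8)
cs,_=cv2.findContours(m,cv2.RETR_EXTERNAL,cv2.CHAIN_APPROX_NONE); c=max(cs,key=cv2.contourArea)
w=np.array([onz(t,258+(x+.5)/8-.5,172+(y+.5)/8-.5,.187)[:2]*1000 for x,y in c[:,0]],np.float32)
print(cv2.minAreaRect(w)); M=cv2.moments(w[:,None]); print(M["m10"]/M["m00"],M["m01"]/M["m00"], .5*np.degrees(np.arctan2(2*M["mu11"],M["mu20"]-M["mu02"])))
# side wing
hs=cv2.cvtColor(s["pixels"],cv2.COLOR_RGB2HSV)
for r in range(154,178): print(r,[int(hs[r,x,2]) if hs[r,x,1]>100 and hs[r,x,0]<32 else 0 for x in range(256,276)])
p=[.589,-.0255]
for z in(.187,.173,.145,.131): print(proj(s,p+[z]))
# flange side fit: dark ellipse
E
```

```text
cap side [0.45884358 0.32037984 0.108     ] shoulder side [0.45771153 0.32191129 0.062     ]
cap top [0.45955901 0.31784009 0.062     ]
side [ 157  293   33   51 1192] [0.5518637  0.36499706 0.05      ]
side [ 259  316   31   54 1268] [0.36435332 0.30651664 0.05      ]
side [188 357  36  27 701] [0.43549657 0.40974315 0.05      ]
((589.429931640625, -25.5067195892334), (10.878606796264648, 34.85266876220703), 31.08580780029297)
588.9721241680626 -25.168260043190926 -59.69781514532676
154 [149, 142, 99, 66, 64, 65, 64, 65, 65, 0, 0, 0, 0, 0, 61, 63, 0, 0, 0, 0]
155 [143, 108, 70, 62, 65, 64, 64, 64, 65, 0, 0, 0, 0, 0, 61, 68, 0, 0, 0, 0]
156 [116, 74, 62, 63, 66, 65, 63, 63, 70, 0, 0, 0, 0, 0, 63, 0, 0, 0, 0, 0]
157 [78, 61, 62, 64, 66, 65, 63, 81, 114, 121, 108, 0, 0, 0, 0, 0, 0, 0, 0, 0]
158 [64, 62, 64, 65, 65, 64, 77, 124, 154, 156, 150, 101, 0, 0, 0, 0, 0, 0, 0, 0]
159 [61, 62, 65, 64, 65, 64, 87, 143, 160, 159, 154, 111, 0, 0, 0, 0, 0, 0, 0, 0]
160 [63, 64, 65, 63, 65, 63, 88, 146, 160, 159, 154, 112, 0, 0, 0, 0, 0, 0, 0, 0]
161 [63, 64, 64, 65, 65, 64, 89, 147, 159, 158, 152, 1
[... 671 characters left out ...]
4, 63, 64, 81, 131, 154, 97, 91, 91, 89, 87, 114, 137, 0, 0, 0, 0, 0, 0]
171 [65, 65, 64, 0, 0, 100, 139, 95, 91, 90, 88, 82, 93, 90, 0, 0, 0, 0, 0, 0]
172 [64, 64, 0, 0, 0, 72, 94, 87, 91, 87, 86, 78, 80, 70, 0, 0, 0, 0, 0, 0]
173 [63, 0, 0, 0, 34, 66, 87, 84, 83, 81, 81, 74, 77, 69, 0, 0, 0, 0, 0, 0]
174 [0, 0, 0, 0, 0, 59, 87, 92, 85, 83, 82, 81, 75, 57, 0, 0, 0, 0, 0, 0]
175 [0, 0, 0, 0, 0, 41, 77, 90, 85, 83, 82, 76, 52, 23, 0, 0, 0, 0, 0, 0]
176 [0, 0, 0, 0, 0, 0, 37, 44, 45, 43, 43, 35, 20, 0, 0, 0, 0, 0, 0, 0]
177 [0, 0, 0, 0, 0, 0, 0, 0, 0, 0, 0, 0, 0, 0, 0, 0, 0, 0, 0, 0]
[264.76280649 160.4453341 ]
[264.83323728 165.26108767]
[264.97021188 174.62682014]
[265.03682655 179.18164372]
```

>>> play_rows(
  rows=[
    [[0.03,-0.02,-0.02,0,0,7,0.2],[0.06,-0.04,-0.04,0,0,7,0.2]],
  ],
  grip_force=80,
)

```text
clock: 0.27
ee_pos: [0.2382, -0.5089, 0.2523]
ee_rot: [-3.137, 0.001, 0.202]
wrist_force: [0.6, -0.7, 1.1]
grip_width: 0.749
```

```bash
python3 - <<'E'
from station import bot
s=bot.read_state()
for k in("clock","joint_pos","ee_pos","ee_rot","grip_width","moment","wrist_force"):print(k,s[k])
E
```

```text
clock 0.2667
joint_pos [-1.13310208e+00  2.33037279e-01 -6.66171636e-02  1.27538096e+00
  2.22424288e-05  1.80689654e+00]
ee_pos [ 0.23816498 -0.50891738  0.25233097]
ee_rot [-3.13746598e+00  9.69945400e-04  2.01595988e-01]
grip_width 0.7494946754405074
moment [-0.00738394 -0.07032529  0.06090029]
wrist_force [ 0.5815033  -0.6905357   1.06861672]
```

>>> play_rows(
  rows=[
    [[0.022,-0.02,0,0,0,-7,0.0],[0.044,-0.04,0,0,0,-14,0.0],[0.066,-0.06,0,0,0,-21,0.0],[0.088,-0.08,0,0,0,-28,0.0],[0.11,-0.1,0,0,0,-35,0.0],[0.132,-0.12,0,0,0,-42,0.0],[0.154,-0.14,0,0,0,-49,0.0],[0.177,-0.16,0,0,0,-56,0.0],[0.2,-0.18,0,0,0,-63,0.0],[0.222,-0.2,0,0,0,-70,0.0],[0.244,-0.22,0,0,0,-77,0.0],[0.266,-0.24,0,0,0,-84,0.0],[0.288,-0.26,0,0,0,-91,0.0],[0.31,-0.28,0,0,0,-98,0.0],[0.332,-0.3,0,0,0,-105,0.0],[0.354,-0.32,0,0,0,-112,0.0],[0.376,-0.34,0,0,0,-119,0.0],[0.398,-0.36,0,0,0,-126,0.0],[0.42,-0.38,0,0,0,-133,0.0],[0.4431,-0.4005,0,0,0,-140,0.0]],
  ],
)

```text
clock: 1.93
ee_pos: [0.5895, -0.0247, 0.2537]
ee_rot: [-3.141, -0.001, 2.659]
wrist_force: [0.8, -0.8, 0.5]
grip_width: 0.5
```

>>> play_rows(
  rows=[
    [[0,0,0,0,0,-7,0.0],[0,0,0,0,0,-14,0.0],[0,0,0,0,0,-21,0.0],[0,0,0,0,0,-28,0.0],[0,0,0,0,0,-35,0.0],[0,0,0,0,0,-42,0.0],[0,0,0,0,0,-49,0.0],[0,0,0,0,0,-56,0.0],[0,0,0,0,0,-63,0.0],[0,0,0,0,0,-70,0.0],[0,0,0,0,0,-77,0.0],[0,0,0,0,0,-84,0.0],[0,0,0,0,0,-91,0.0],[0,0,0,0,0,-98,0.0],[0,0,0,0,0,-105,0.0],[0,0,0,0,0,-112,0.0],[0,0,0,0,0,-119,0.0],[0,0,0,0,0,-126,0.0],[0,0,0,0,0,-133,0.0],[0,0,0,0,0,-140,0.0]],
  ],
)

```text
clock: 3.6
ee_pos: [0.5889, -0.026, 0.2536]
ee_rot: [3.141, 0.0, -1.181]
wrist_force: [-0.8, -0.7, -0.1]
grip_width: 0.498
```

>>> play_rows(
  rows=[
    [[0,0,0,0,0,-7,0.0],[0,0,0,0,0,-8.5,0.0],[0,0,0,0,0,-8.5,0.0],[0,0,0,0,0,-8.5,0.0]],
  ],
)

```text
clock: 3.93
ee_pos: [0.589, -0.026, 0.2537]
ee_rot: [3.141, 0.0, -1.039]
wrist_force: [-0.7, -0.7, 1.0]
grip_width: 0.502
```

```bash
cat > look.py <<'E'
import sys
from station import bot
import cv2,numpy as np
k=sys.argv[1]
for n in("side","top"):
    s=bot.snapshot(n); cv2.imwrite(f"pics/{n}{k}.png",s["pixels"][:,:,::-1]); np.savez(f"{n}{k}.npz",**s)
s=bot.read_state()
for q in("clock","joint_pos","ee_pos","ee_rot","grip_width","moment","wrist_force"):print(q,s[q])
E
python3 look.py 1
python3 - <<'E'
import cv2,numpy as np
a=np.load("top1.npz")["pixels"][140:240,200:340][:,:,::-1];b=np.load("side1.npz")["pixels"][70:200,180:340][:,:,::-1]
a=cv2.resize(a,(560,400));b=cv2.resize(b,None,fx=3,fy=3)
e=np.zeros((800,600,3),np.uint8);e[:400,:560]=a;e[400:790,:480]=b;cv2.imwrite("pics/e1.png",e)
E
```

```text
clock 4.0333
joint_pos [-4.40335815e-02  2.82485250e-01  1.17300122e-03  1.28989602e+00
 -1.06854383e-05 -2.14645205e+00]
ee_pos [ 0.58907055 -0.02595939  0.25389771]
ee_rot [ 3.14124129e+00  2.15291473e-04 -1.03917422e+00]
grip_width 0.4983544947002236
moment [0.03997461 0.0354984  0.03420953]
wrist_force [ 0.94762327 -0.36444795  0.54112758]
```

View pics/e1.png

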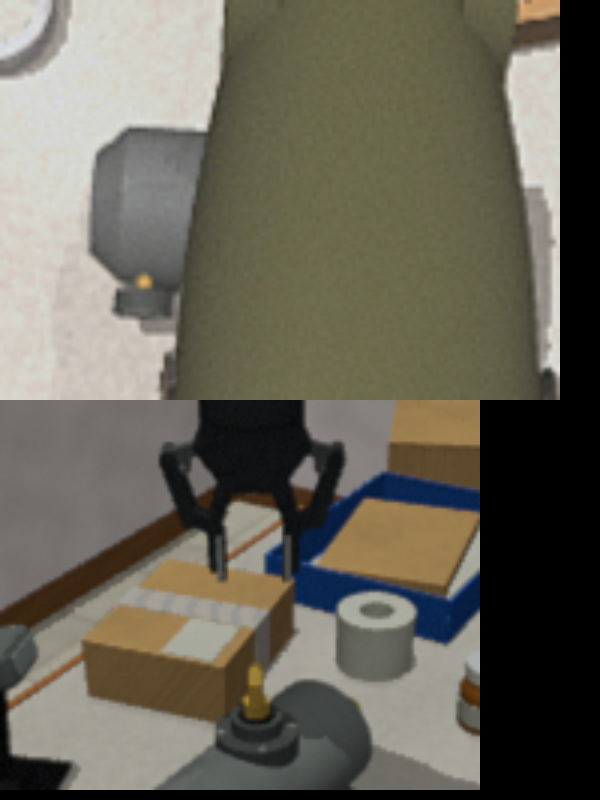

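>>> play_rows(
  rows=[
    [[0,0,0.03,0,0,0,0.0],[0,0,0.055,0,0,0,0.0],[0,0,0.075,0,0,0,0.0],[0,0,0.085,0,0,0,0.0],[0,0,0.085,0,0,0,0.0],[0,0,0.085,0,0,0,-1],[0,0,0.085,0,0,0,-1],[0,0,0.085,0,0,0,-1],[0,0,0.085,0,0,0,-1],[0,0,0.085,0,0,0,-1],[0,0,0.085,0,0,0,-1]],
  ],
  grip_force=80,
)

```text
clock: 4.95
ee_pos: [0.5897, -0.026, 0.1698]
ee_rot: [-3.141, -0.001, -1.038]
wrist_force: [-0.7, 0.2, 2.8]
grip_width: 0.001
```

```bash
python3 look.py 2
python3 - <<'E'
import cv2,numpy as np
b=np.load("side2.npz")["pixels"][100:230,200:340][:,:,::-1]
cv2.imwrite("pics/e2.png",cv2.resize(b,None,fx=4,fy=4))
E
```

```text
clock 5.05
joint_pos [-4.40541328e-02  3.14441158e-01 -1.47769745e-01  1.10726446e+00
 -2.22860744e-05 -2.14734765e+00]
ee_pos [ 0.58970186 -0.02600339  0.16983566]
ee_rot [-3.14049737e+00 -7.38790708e-04 -1.03829955e+00]
grip_width 0.0005695687507601224
moment [ 0.0129122  -0.01299665  0.01226824]
wrist_force [-0.40659528  0.65751156  3.29510975]
```

View pics/e2.png

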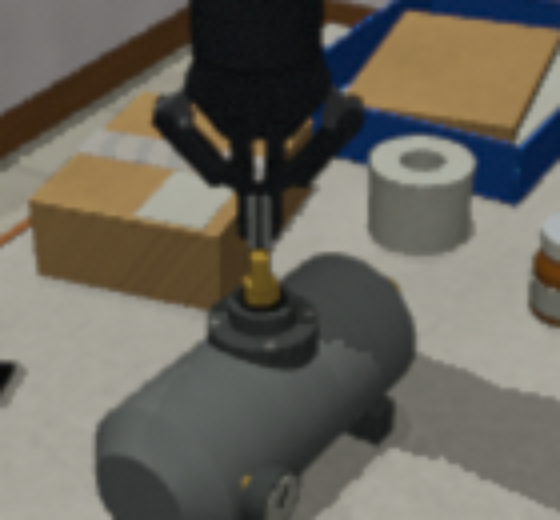

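```bash
python3 - <<'E'
import cv2,numpy as np
from h import *
s=np.load("side2.npz")
for z in(.156,.17,.187,.2,.246,.26):print(z,proj(s,[.589,-.026,z]))
b=s["pixels"][130:185,235:295][:,:,::-1]
c=np.load("side1.npz")["pixels"][100:185,235:295][:,:,::-1]
e=np.zeros((600,800,3),np.uint8);e[:440,:480]=cv2.resize(b,None,fx=8,fy=8,interpolation=2);e[:510,480-40:800]=cv2.resize(c,None,fx=6,fy=6,interpolation=2);cv2.imwrite("pics/e3.png",np.clip(e*1.6,0,255))
E
```

```text
0.156 [265.02175505 170.89669845]
0.17 [264.95391348 166.19017002]
0.187 [264.86980967 160.35544379]
0.2 [264.80418034 155.80238961]
0.246 [264.56231571 139.02296099]
0.26 [264.4855671  133.69850379][ WARN:0@0.127] global loadsave.cpp:1063 imwrite_ Unsupported depth image for selected encoder is fallbacked to CV_8U.
```

View pics/e3.png

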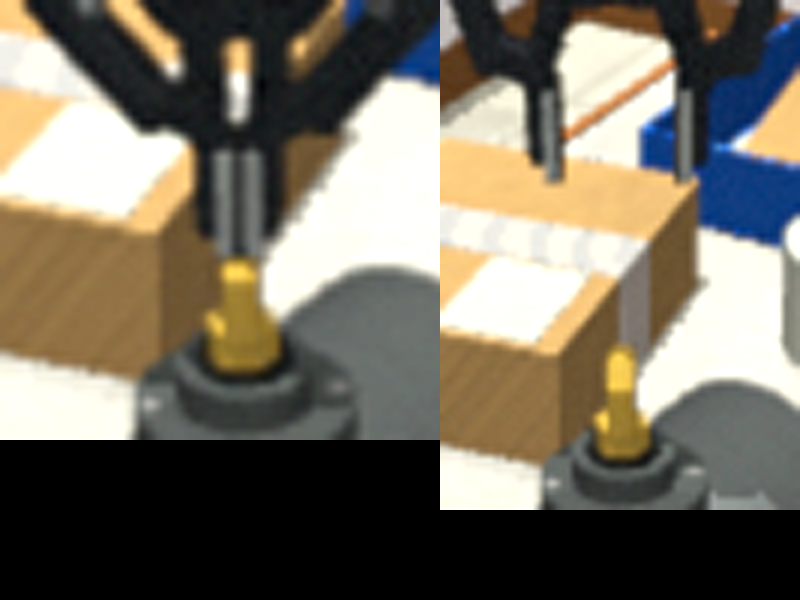

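>>> play_rows(
  rows=[
    [[0,0,0,0,0,0,0],[0,0,0,0,0,0,0],[0,0,0,0,0,0,0],[0,0,0,0,0,0,0]],
  ],
)

```text
clock: 5.38
ee_pos: [0.5888, -0.026, 0.1687]
ee_rot: [3.141, 0.0, -1.038]
wrist_force: [-0.4, 1.0, -0.4]
grip_width: 0.502
```

```bash
python3 look.py 3
python3 - <<'E'
import cv2,numpy as np
b=np.load("side3.npz")["pixels"][110:190,220:310][:,:,::-1]
cv2.imwrite("pics/e4.png",np.clip(cv2.resize(b,None,fx=7,fy=7,interpolation=2)*1.5,0,255).astype(np.uint8))
E
```

```text
clock 5.4833
joint_pos [-4.40444908e-02  3.15434281e-01 -1.49068627e-01  1.10721879e+00
 -6.27855581e-05 -2.14736706e+00]
ee_pos [ 0.58881866 -0.02597288  0.16869358]
ee_rot [ 3.14078265e+00  4.51835594e-04 -1.03827024e+00]
grip_width 0.5022502853469824
moment [-0.02704447 -0.01619968  0.0396643 ]
wrist_force [-1.02256663 -0.53456526 -0.84363367]
```

View pics/e4.png

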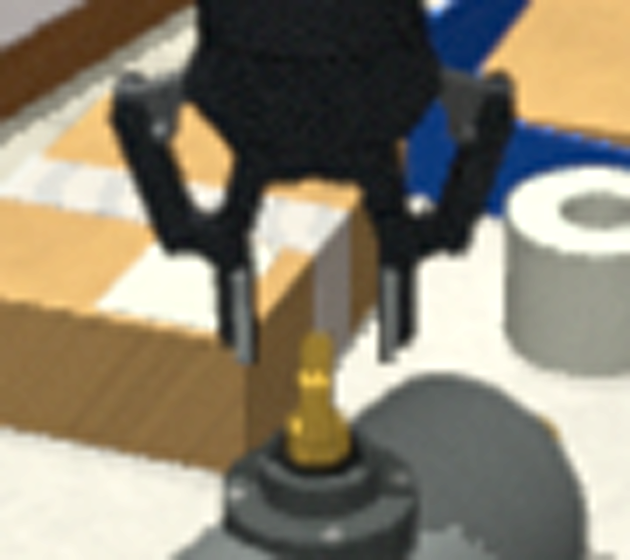

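View pics/top3.png

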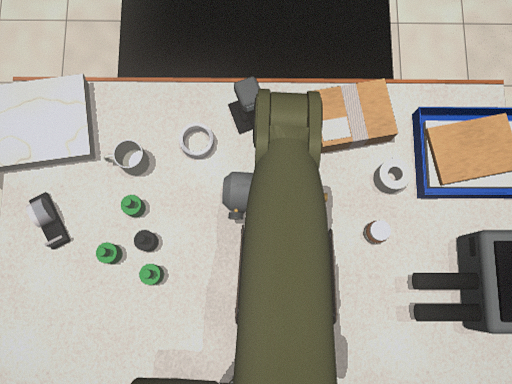

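>>> play_rows(
  rows=[
    [[0,0,0.005,0,0,0,0],[0,0,0.01,0,0,0,0],[0,0,0.015,0,0,0,0],[0,0,0.015,0,0,0,-0.5],[0,0,0.015,0,0,0,-0.9],[0,0,0.015,0,0,0,-0.9],[0,0,0.015,0,0,0,-0.9],[0,0,0.015,0,0,0,-0.9]],
  ],
  grip_force=20,
)

```text
clock: 6.15
ee_pos: [0.589, -0.0259, 0.1539]
ee_rot: [3.141, 0.0, -1.038]
wrist_force: [-0.7, -0.8, -3.1]
grip_width: 0.133
```

```bash
python3 look.py 4
python3 - <<'E'
import cv2,numpy as np
b=np.load("side4.npz")["pixels"][110:190,220:310][:,:,::-1]
cv2.imwrite("pics/e5.png",np.clip(cv2.resize(b,None,fx=7,fy=7,interpolation=2)*1.5,0,255).astype(np.uint8))
E
```

```text
clock 6.25
joint_pos [-4.40665340e-02  3.23989886e-01 -1.71945040e-01  1.07537956e+00
 -2.57998205e-05 -2.14738342e+00]
ee_pos [ 0.58896954 -0.02597965  0.15390279]
ee_rot [ 3.14114420e+00  2.60851761e-04 -1.03827582e+00]
grip_width 0.13598079091498871
moment [0.00362749 0.04200772 0.04153863]
wrist_force [-1.12328434  0.85952001 -3.12960093]
```

View pics/e5.png

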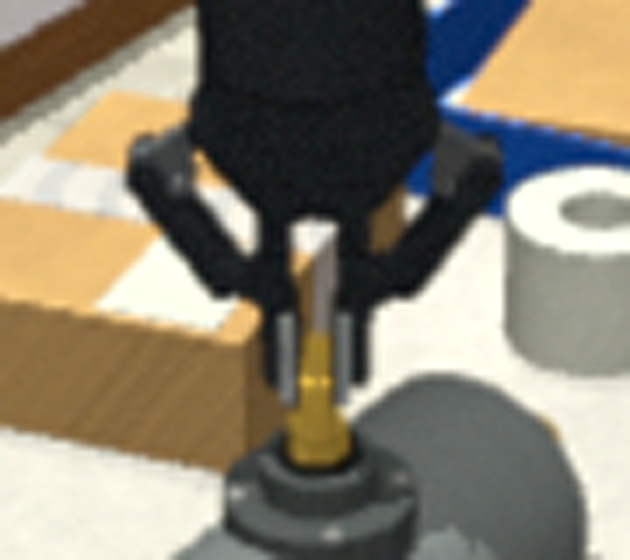

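>>> play_rows(
  rows=[
    [[0,0,0,0,0,0,-0.5],[0,0,0.004,0,0,0,-0.5],[0,0,0.009,0,0,0,-0.5],[0,0,0.012,0,0,0,-0.5],[0,0,0.012,0,0,0,-1],[0,0,0.012,0,0,0,-1],[0,0,0.012,0,0,0,-1],[0,0,0.012,0,0,0,-1]],
  ],
  grip_force=80,
)

```text
clock: 6.92
ee_pos: [0.5892, -0.0262, 0.1427]
ee_rot: [-3.141, -0.0, -1.038]
wrist_force: [-1.6, -0.6, 6.3]
grip_width: 0.123
```

```bash
python3 look.py 5
python3 - <<'E'
import cv2,numpy as np
b=np.load("side5.npz")["pixels"][110:190,220:310][:,:,::-1]
cv2.imwrite("pics/e6.png",np.clip(cv2.resize(b,None,fx=7,fy=7,interpolation=2)*1.5,0,255).astype(np.uint8))
E
```

```text
clock 7.0167
joint_pos [-4.41537058e-02  3.30649356e-01 -1.89133237e-01  1.05066157e+00
 -3.32782330e-04 -2.14728426e+00]
ee_pos [ 0.58914236 -0.02614569  0.14272184]
ee_rot [-3.14147880e+00 -4.70957651e-04 -1.03846218e+00]
grip_width 0.12353334598569875
moment [-0.10410463  0.52107586 -0.04568286]
wrist_force [-1.5201934  -0.95825323  5.95008739]
```

View pics/e6.png

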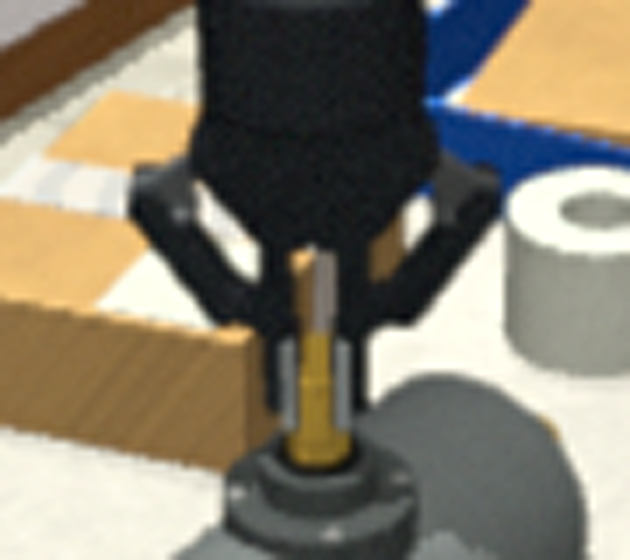

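>>> play_rows(
  rows=[
    [[0,0,0,0,0,5,-1],[0,0,0,0,0,11,-1],[0,0,0,0,0,17,-1],[0,0,0,0,0,23,-1]],
  ],
)

```text
clock: 7.35
ee_pos: [0.5891, -0.0262, 0.1427]
ee_rot: [-3.141, -0.001, -1.445]
wrist_force: [-2.8, -0.4, 6.0]
grip_width: 0.121
```

```bash
cat > st.py <<'E'
from station import bot
import numpy as np
s=bot.read_state(); np.set_printoptions(precision=4,suppress=True)
print(s["clock"],"yaw",s["ee_rot"][2],"q6",s["joint_pos"][5],"tau6",s["tau"][5],"M",s["moment"],"F",s["wrist_force"],"pos",s["ee_pos"],s["grip_width"])
E
python3 st.py
```

```text
7.35 yaw -1.4448816654099201 q6 -1.7408552687313474 tau6 -1.251877136528492 M [-0.148   0.5024  0.0816] F [-2.7992 -0.4268  5.9831] pos [ 0.5891 -0.0262  0.1427] 0.12105149686039861
```

>>> play_rows(
  rows=[
    [[0,0,0,0,0,6,-1],[0,0,0,0,0,12,-1]],
  ],
)

```text
clock: 7.52
ee_pos: [0.589, -0.0262, 0.1427]
ee_rot: [-3.141, -0.0, -1.654]
wrist_force: [-2.5, -0.9, 5.7]
grip_width: 0.127
```

```bash
python3 st.py
```

```text
7.5167 yaw -1.6542963079887718 q6 -1.5314703519020438 tau6 -1.2502864748239517 M [-0.1875  0.6058  0.0454] F [-2.5288 -0.8684  5.7369] pos [ 0.589  -0.0262  0.1427] 0.12744750750753586
```

>>> play_rows(
  rows=[
    [[0,0,0,0,0,6,-1],[0,0,0,0,0,10,-1]],
  ],
)

```text
clock: 7.68
ee_pos: [0.589, -0.0262, 0.1427]
ee_rot: [-3.141, -0.0, -1.829]
wrist_force: [-2.8, -0.4, 6.7]
grip_width: 0.121
```

```bash
python3 st.py
```

```text
7.6833 yaw -1.8285723600124748 q6 -1.357144040413278 tau6 -0.4937851242721081 M [-0.147   0.7079  0.0551] F [-2.7821 -0.3608  6.6767] pos [ 0.589  -0.0262  0.1427] 0.1213015848865765
```

>>> play_rows(
  rows=[
    [[0,0,0,0,0,5,-1],[0,0,0,0,0,10,-1]],
  ],
)

```text
clock: 7.85
ee_pos: [0.589, -0.0262, 0.1428]
ee_rot: [-3.141, -0.0, -2.003]
wrist_force: [-3.3, -0.7, 6.0]
grip_width: 0.126
```

```bash
python3 st.py
```

```text
7.85 yaw -2.0025437678318747 q6 -1.183243091677361 tau6 -1.0502497851848602 M [-0.1476  0.708   0.055 ] F [-3.3168 -0.6595  5.97  ] pos [ 0.589  -0.0262  0.1428] 0.1256254892377101
```

>>> play_rows(
  rows=[
    [[0,0,0,0,0,5,-1],[0,0,0,0,0,10,-1]],
  ],
)

```text
clock: 8.02
ee_pos: [0.5889, -0.0262, 0.1427]
ee_rot: [-3.141, -0.0, -2.177]
wrist_force: [-2.9, -0.2, 6.5]
grip_width: 0.127
```

```bash
python3 st.py
```

```text
8.0167 yaw -2.177075492371535 q6 -1.0086558576073341 tau6 -1.033763699233532 M [-0.155   0.7122  0.0861] F [-2.9106 -0.2397  6.5064] pos [ 0.5889 -0.0262  0.1427] 0.1269739226193107
```

>>> play_rows(
  rows=[
    [[0,0,0,0,0,5,-1],[0,0,0,0,0,10,-1]],
  ],
)

```text
clock: 8.18
ee_pos: [0.5889, -0.0262, 0.1427]
ee_rot: [-3.141, -0.0, -2.352]
wrist_force: [-3.4, 0.4, 6.4]
grip_width: 0.124
```

```bash
python3 st.py
```

```text
8.1833 yaw -2.351559158428563 q6 -0.8342001750610988 tau6 -1.0339199379086494 M [-0.1357  0.7868  0.0352] F [-3.4132  0.3919  6.4469] pos [ 0.5889 -0.0262  0.1427] 0.12427351072702736
```

>>> play_rows(
  rows=[
    [[0,0,0,0,0,5,-1],[0,0,0,0,0,10,-1]],
  ],
)

```text
clock: 8.35
ee_pos: [0.5888, -0.0261, 0.1427]
ee_rot: [-3.141, -0.0, -2.526]
wrist_force: [-3.5, -0.5, 6.1]
grip_width: 0.127
```

```bash
python3 st.py
```

```text
8.35 yaw -2.526082666617075 q6 -0.6596387256374826 tau6 -1.033417135477066 M [-0.0838  0.7896  0.0967] F [-3.524  -0.4653  6.131 ] pos [ 0.5888 -0.0261  0.1427] 0.12687328550450894
```

```bash
python3 look.py 6
python3 - <<'E'
import cv2,numpy as np
b=np.load("side6.npz")["pixels"][110:190,220:310][:,:,::-1]
cv2.imwrite("pics/e7.png",np.clip(cv2.resize(b,None,fx=7,fy=7,interpolation=2)*1.5,0,255).astype(np.uint8))
E
```

```text
clock 8.45
joint_pos [-4.41209384e-02  3.30506706e-01 -1.89274170e-01  1.05116511e+00
 -3.51857288e-04 -6.61477362e-01]
ee_pos [ 0.58883175 -0.02611928  0.14274668]
ee_rot [-3.14140694e+00 -3.34231100e-04 -2.52423623e+00]
grip_width 0.12062112169489277
moment [-0.12735734  0.7511341  -0.08435077]
wrist_force [-4.2290699  -1.35839099  6.72425753]
```

View pics/e7.png

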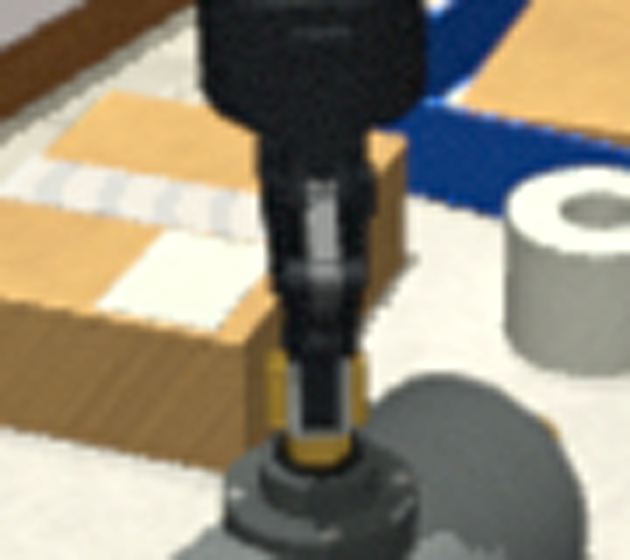

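The wing has turned with the jaws: it is now broadside to the camera around (265,165). Continuing.

>>> play_rows(
  rows=[
    [[0,0,0,0,0,5,-1],[0,0,0,0,0,10,-1]],
  ],
)

```text
clock: 8.62
ee_pos: [0.5888, -0.0261, 0.1427]
ee_rot: [-3.141, -0.0, -2.7]
wrist_force: [-2.9, -0.5, 7.1]
grip_width: 0.122
```

```bash
python3 st.py
```

```text
8.6167 yaw -2.7003950921164077 q6 -0.48530792513630927 tau6 -1.1260639876127243 M [-0.0473  0.7736  0.0511] F [-2.9203 -0.5092  7.1461] pos [ 0.5888 -0.0261  0.1427] 0.12191418060233401
```

>>> play_rows(
  rows=[
    [[0,0,0,0,0,5,-1],[0,0,0,0,0,10,-1]],
  ],
)

```text
clock: 8.78
ee_pos: [0.5888, -0.026, 0.1427]
ee_rot: [-3.141, -0.0, -2.875]
wrist_force: [-3.7, -0.1, 6.9]
grip_width: 0.119
```

```bash
python3 st.py
```

```text
8.7833 yaw -2.8751132573262126 q6 -0.3105550693083761 tau6 -1.0343345627188683 M [-0.0602  0.8135  0.0844] F [-3.6976 -0.0791  6.8961] pos [ 0.5888 -0.026   0.1427] 0.11878883184146875
```

>>> play_rows(
  rows=[
    [[0,0,0,0,0,5,-1],[0,0,0,0,0,10,-1]],
  ],
)

```text
clock: 8.95
ee_pos: [0.5888, -0.026, 0.1427]
ee_rot: [-3.141, -0.0, -3.05]
wrist_force: [-3.2, 0.2, 7.1]
grip_width: 0.127
```

```bash
python3 st.py
```

```text
8.95 yaw -3.049622722582739 q6 -0.13602674990220923 tau6 -1.0339687764644623 M [-0.0297  0.7578  0.0444] F [-3.1855  0.1548  7.145 ] pos [ 0.5888 -0.026   0.1427] 0.12670752348363704
```

>>> play_rows(
  rows=[
    [[0,0,0,0,0,5,-1],[0,0,0,0,0,10,-1]],
  ],
)

```text
clock: 9.12
ee_pos: [0.5887, -0.026, 0.1427]
ee_rot: [-3.142, -0.0, 3.059]
wrist_force: [-2.6, -0.2, 6.0]
grip_width: 0.125
```

```bash
python3 st.py
```

```text
9.1167 yaw 3.0593466144270733 q6 0.03819463795034219 tau6 -0.653196070343256 M [-0.0048  0.8026  0.3846] F [-2.637  -0.2447  6.0451] pos [ 0.5887 -0.026   0.1427] 0.12485181207528032
```

>>> play_rows(
  rows=[
    [[0,0,0,0,0,4,-1],[0,0,0,0,0,8,-1]],
  ],
)

```text
clock: 9.28
ee_pos: [0.5888, -0.0259, 0.1427]
ee_rot: [-3.141, -0.0, 2.921]
wrist_force: [-3.7, -0.7, 7.1]
grip_width: 0.127
```

```bash
python3 st.py
```

```text
9.2833 yaw 2.921091194854158 q6 0.17653147698600077 tau6 -0.390178682282567 M [-0.0447  0.7962  0.4784] F [-3.6982 -0.6958  7.128 ] pos [ 0.5888 -0.0259  0.1427] 0.12683726747329122
```

>>> play_rows(
  rows=[
    [[0,0,0,0,0,0,-1],[0,0,0,0,0,0,0],[0,0,0,0,0,0,0],[0,0,0,0,0,0,0],[0,0,0,0,0,0,0],[0,0,-0.02,0,0,0,0],[0,0,-0.05,0,0,0,0],[0,0,-0.08,0,0,0,0],[0,0,-0.1,0,0,0,0],[0,0,-0.1,0,0,0,0],[0,0,-0.1,0,0,0,0]],
  ],
)

```text
clock: 10.2
ee_pos: [0.5901, -0.0261, 0.2431]
ee_rot: [3.141, 0.002, 2.924]
wrist_force: [-0.5, -0.6, 0.0]
grip_width: 0.5
```

```bash
python3 look.py 7
python3 - <<'E'
import cv2,numpy as np
b=np.load("side7.npz")["pixels"][60:190,200:330][:,:,::-1]
cv2.imwrite("pics/e8.png",np.clip(cv2.resize(b,None,fx=4,fy=4,interpolation=2)*1.5,0,255).astype(np.uint8))
E
```

```text
clock 10.3
joint_pos [-4.40620062e-02  2.85882313e-01 -2.36586116e-02  1.26295589e+00
 -3.10247746e-05  1.73918747e-01]
ee_pos [ 0.5885812  -0.02596168  0.24087602]
ee_rot [-3.14126784e+00 -1.66946157e-03  2.92361166e+00]
grip_width 0.5023636651961161
moment [-0.01898737  0.04833908  0.02860457]
wrist_force [-0.2987406  -0.34166271 -0.97237023]
```

View pics/e8.png

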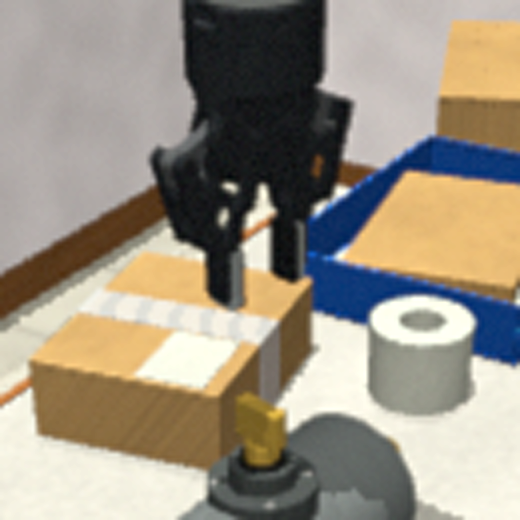

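>>> play_rows(
  rows=[
    [[0.02,0.03,0,0,0,0,0],[0.04,0.06,0,0,0,0,0],[0.06,0.09,0,0,0,0,0],[0.08,0.12,0,0,0,0,0],[0.1,0.15,0,0,0,0,0],[0.12,0.18,0,0,0,0,0],[0.14,0.21,0,0,0,0,0],[0.16,0.24,0.01,0,0,0,0],[0.175,0.27,0.03,0,0,0,0],[0.19,0.295,0.055,0,0,0,0],[0.2016,0.3092,0.08,0,0,0,0],[0.2016,0.3092,0.1,0,0,0,0],[0.2016,0.3092,0.1,0,0,0,0],[0.2016,0.3092,0.1,0,0,0,0]],
  ],
)

```text
clock: 11.47
ee_pos: [0.4574, 0.3184, 0.14]
ee_rot: [-3.138, -0.003, 2.924]
wrist_force: [0.5, -0.1, -0.4]
grip_width: 0.503
```

```bash
python3 look.py 8
python3 - <<'E'
import cv2,numpy as np
b=np.load("side8.npz")["pixels"][190:384,130:330][:,:,::-1]
a=np.load("top8.npz")["pixels"][140:300,60:240][:,:,::-1]
e=np.zeros((600,800,3),np.uint8);e[:582,:600]=cv2.resize(b,None,fx=3,fy=3,interpolation=2);e[:200,600-25:800]=cv2.resize(a,(225,200))
cv2.imwrite("pics/e9.png",np.clip(e*1.5,0,255).astype(np.uint8))
E
```

```text
clock 11.5667
joint_pos [ 6.06955921e-01  2.76640782e-01 -2.63267721e-01  1.03055807e+00
 -1.07087955e-04  8.25745246e-01]
ee_pos [0.45973161 0.31919105 0.14271603]
ee_rot [3.14142287e+00 3.02291078e-04 2.92280329e+00]
grip_width 0.5027808788301651
moment [ 0.01606275 -0.01116173  0.02456706]
wrist_force [ 0.68773646 -0.06278055  0.74801142]
```

View pics/e9.png

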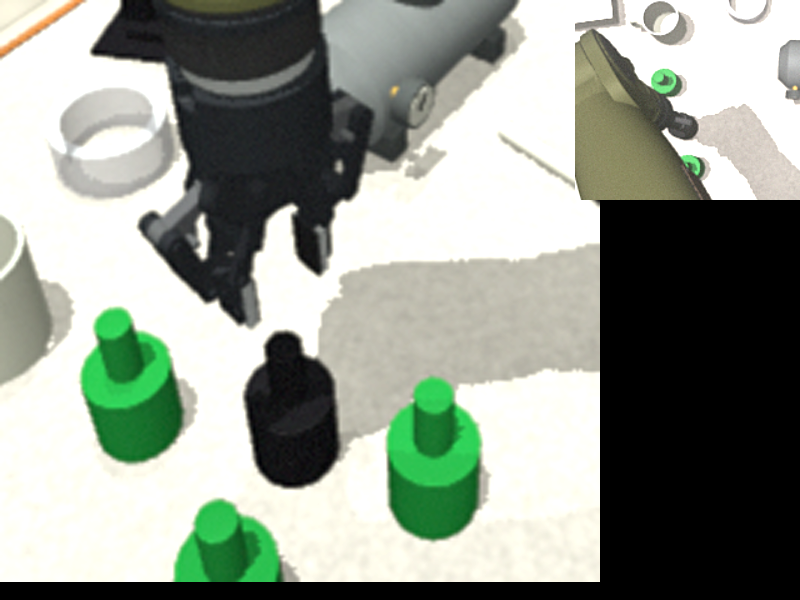

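```bash
python3 - <<'E'
import numpy as np
from h import *
s=np.load("side8.npz")
for z in(.108,.13,.15,.16,.17,.18):print(z,proj(s,[.459,.319,z]))
y=np.array([.2162,.9763,0]);x=np.array([-.9763,.2162,0])
for z in(.145,.155,.165,.175):print(z,[proj(s,np.array([.459,.319,z])+sg*.0215*y+e*.011*x).round(1) for sg in(1,-1) for e in (1,-1)])
E
```

```text
0.108 [224.46737807 304.95448736]
0.13 [223.45200419 297.10915598]
0.15 [222.49077613 289.68218465]
0.16 [221.99582868 285.85795119]
0.17 [221.49094184 281.95692054]
0.18 [220.97581316 277.9767559 ]
0.145 [array([217. , 303.1]), array([208.8, 295.4]), array([236.4, 287.8]), array([228.1, 280.8])]
0.155 [array([216.5, 299.3]), array([208.1, 291.6]), array([236.1, 284.1]), array([227.7, 277. ])]
0.165 [array([215.9, 295.4]), array([207.5, 287.7]), array([235.7, 280.2]), array([227.3, 273.1])]
0.175 [array([215.3, 291.4]), array([206.8, 283.8]), array([235.4, 276.3]), array([226.8, 269.2])]
```

>>> play_rows(
  rows=[
    [[0,0,0.02,0,0,0,0],[0,0,0.04,0,0,0,0],[0,0,0.06,0,0,0,0],[0,0,0.075,0,0,0,0],[0,0,0.085,0,0,0,0],[0,0,0.089,0,0,0,0],[0,0,0.089,0,0,0,0],[0,0,0.089,0,0,0,0],[0,0,0.089,0,0,0,-0.3],[0,0,0.089,0,0,0,-0.5],[0,0,0.089,0,0,0,-0.8],[0,0,0.089,0,0,0,-0.8],[0,0,0.089,0,0,0,-0.8]],
  ],
  grip_force=40,
)

```text
clock: 12.65
ee_pos: [0.4601, 0.32, 0.0542]
ee_rot: [3.14, 0.002, 2.924]
wrist_force: [-0.3, -1.2, 6.7]
grip_width: 0.271
```

```bash
python3 look.py 9
python3 - <<'E'
import cv2,numpy as np
b=np.load("side9.npz")["pixels"][220:384,140:300][:,:,::-1]
cv2.imwrite("pics/e10.png",np.clip(cv2.resize(b,None,fx=3.6,fy=3.6,interpolation=2).astype(float)*2.5,0,255).astype(np.uint8))
E
```

```text
clock 12.75
joint_pos [ 6.07871779e-01  3.53433440e-01 -3.77086395e-01  8.38249807e-01
 -2.44608174e-04  8.25871634e-01]
ee_pos [0.46008951 0.32000618 0.05421379]
ee_rot [3.14026858e+00 1.55374352e-03 2.92359152e+00]
grip_width 0.2732337387501944
moment [-0.11292715  0.0006212  -0.01708694]
wrist_force [-0.16586841 -1.13385003  6.26727845]
```

View pics/e10.png

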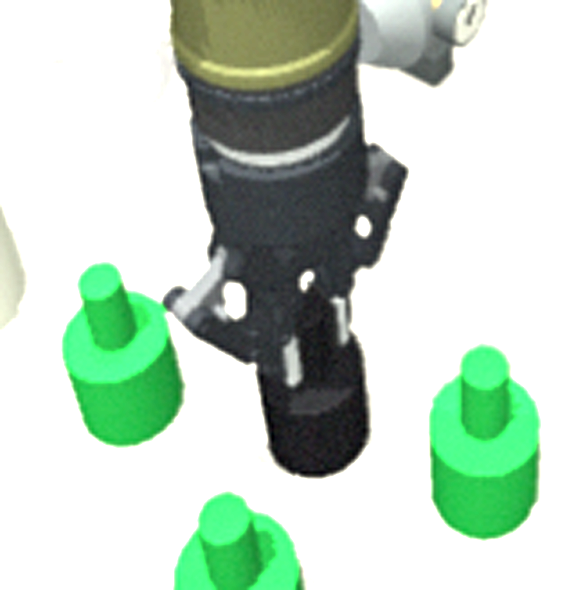

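>>> play_rows(
  rows=[
    [[0,0,-0.01,0,0,0,-0.8],[0,0,-0.03,0,0,0,-0.8],[0,0,-0.06,0,0,0,-0.8],[0,0,-0.095,0,0,0,-0.8],[0,0,-0.13,0,0,0,-0.8],[0,0,-0.165,0,0,0,-0.8],[0,0,-0.195,0,0,0,-0.8],[0,0,-0.21,0,0,0,-0.8],[0,0,-0.215,0,0,0,-0.8],[0,0,-0.215,0,0,0,-0.8]],
  ],
)

```text
clock: 13.58
ee_pos: [0.4597, 0.3199, 0.2696]
ee_rot: [3.14, 0.002, 2.924]
wrist_force: [0.6, 0.2, -1.8]
grip_width: 0.273
```

>>> play_rows(
  rows=[
    [[-0.008,-0.012,0,0,0,0,-0.8],[-0.022,-0.034,0,0,0,0,-0.8],[-0.04,-0.062,0,0,0,0,-0.8],[-0.058,-0.09,0,0,0,0,-0.8],[-0.077,-0.118,0,0,0,0,-0.8],[-0.096,-0.147,0,0,0,0,-0.8],[-0.115,-0.176,0,0,0,0,-0.8],[-0.134,-0.205,0,0,0,0,-0.8],[-0.152,-0.234,0,0,0,0,-0.8],[-0.17,-0.262,0,0,0,0,-0.8],[-0.186,-0.287,0,0,0,0,-0.8],[-0.197,-0.303,0,0,0,0,-0.8],[-0.201,-0.3087,0,0,0,0,-0.8],[-0.201,-0.3087,0,0,0,0,-0.8],[-0.201,-0.3087,0,0,0,0,-0.8],[-0.201,-0.3087,0,0,0,0,-0.8]],
  ],
)

```text
clock: 14.92
ee_pos: [0.5879, -0.0242, 0.2673]
ee_rot: [3.141, -0.002, 2.925]
wrist_force: [-0.4, 0.3, -0.4]
grip_width: 0.27
```

```bash
python3 look.py 10
python3 - <<'E'
import cv2,numpy as np
b=np.load("side10.npz")["pixels"][60:210,200:330][:,:,::-1]
cv2.imwrite("pics/e11.png",np.clip(cv2.resize(b,None,fx=4,fy=4,interpolation=2).astype(float)*2,0,255).astype(np.uint8))
E
```

```text
clock 15.0167
joint_pos [-4.10245731e-02  2.78231696e-01  2.70776766e-02  1.32010746e+00
  3.05923061e-04  1.75226587e-01]
ee_pos [ 0.5882795  -0.02404088  0.26793652]
ee_rot [ 3.14137251e+00 -5.11362614e-04  2.92534148e+00]
grip_width 0.2684209519694339
moment [ 0.00085723  0.00494955 -0.05670223]
wrist_force [-0.22827877  0.44563922 -1.121646  ]
```

View pics/e11.png

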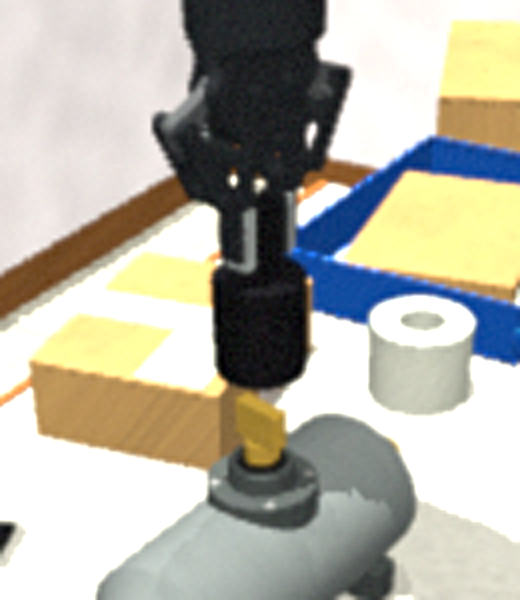

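View pics/top10.png

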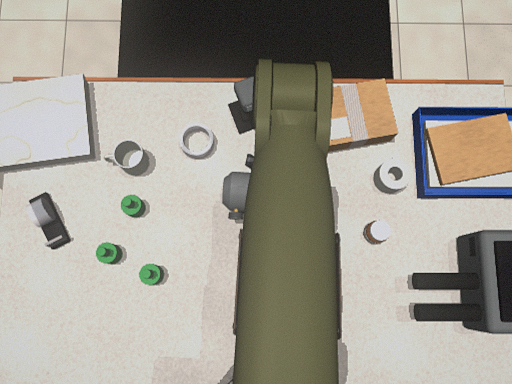

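```bash
python3 - <<'E'
import numpy as np,cv2
from h import *
s=np.load("side10.npz")
g=cv2.cvtColor(s["pixels"],cv2.COLOR_RGB2GRAY).astype(float)
for r in range(128,158,2):
    row=g[r,245:285]; th=45
    idx=np.where(row<th)[0]
    if len(idx)==0: print(r,"none");continue
    a,b=idx[0],idx[-1]
    # subpixel
    def sp(i,j): return i+(th-row[i])/(row[j]-row[i])*(j-i)
    l=245+sp(a,a-1);rr=245+sp(b,b+1); print(r,round(l,2),round(rr,2),"mid",round((l+rr)/2,2),round(rr-l,2))
th=np.linspace(0,2*np.pi,720)
for c in([.5883,-.0240],[.589,-.0257]):
  for zr in(.214,.212):
    P=np.array([proj(s,[c[0]+.0285*np.cos(t),c[1]+.0285*np.sin(t),zr]) for t in th]);P2=np.array([proj(s,[c[0]+.0285*np.cos(t),c[1]+.0285*np.sin(t),zr+.062]) for t in th])
    print(c,zr,"cols",P[:,0].min(),P[:,0].max(),P[:,0].mean(),"bottom",P[:,1].max(),"shoulder top",P2[:,1].min(),P2[:,0].min(),P2[:,0].max())
# col-wise bottom edge
for c in range(258,272,2):
    col=g[140:170,c]; i=np.where(col<50)[0]; print(c,140+i.max() if len(i) else None,col[10:22].astype(int))
E
```

```text
Traceback (most recent call last):
IndexError: index 40 is out of bounds for axis 0 with size 40
```

```bash
cat > sil.py <<'E'
import numpy as np,cv2,sys
from h import *
s=np.load(sys.argv[1]); c0=eval(sys.argv[2]); zr=float(sys.argv[3])
g=cv2.cvtColor(s["pixels"],cv2.COLOR_RGB2GRAY).astype(float)
pc=proj(s,[c0[0],c0[1],zr+.03]); r0=int(pc[1])
for r in range(r0-8,r0+12,2):
    row=g[r]; th=35; i=int(pc[0])
    a=i
    while row[a]<th and a>200:a-=1
    b=i
    while row[b]<th and b<330:b+=1
    l=a+(th-row[a])/(row[a+1]-row[a]); rr=b-(row[b]-th)/(row[b]-row[b-1]); print(r,round(l,2),round(rr,2),"mid",round((l+rr)/2,2),round(rr-l,2))
t=np.linspace(0,2*np.pi,720)
def circ(c,z): return np.array([proj(s,[c[0]+.0285*np.cos(q),c[1]+.0285*np.sin(q),z]) for q in t])
for c in(c0,[.589,-.0257]):
    P=circ(c,zr);P2=circ(c,zr+.062)
    print(c,"rim cols",P[:,0].min(),P[:,0].max(),"bottom",P[:,1].max(),"shoulder cols",P2[:,0].min(),P2[:,0].max(),"mids",(P[:,0].min()+P[:,0].max())/2,(P2[:,0].min()+P2[:,0].max())/2)
for c in range(259,271,3):
    print(c,g[r0:r0+32,c].astype(int),"from",r0)
E
python3 sil.py side10.npz "[.5883,-.0240]" .214
```

```text
132 252.94 276.33 mid 264.64 23.39
134 252.93 276.39 mid 264.66 23.47
136 253.19 276.37 mid 264.78 23.18
138 253.29 276.15 mid 264.72 22.86
140 253.33 276.14 mid 264.73 22.81
142 253.57 276.12 mid 264.85 22.55
144 253.54 276.12 mid 264.83 22.58
146 253.86 276.23 mid 265.05 22.36
148 253.89 276.14 mid 265.02 22.25
150 253.88 275.53 mid 264.71 21.65
[0.5883, -0.024] rim cols 252.79267727770852 276.29822931425883 bottom 157.22829537836876 shoulder cols 251.92249098644655 276.4779030046863 mids 264.5454532959837 264.20019699556644
[0.589, -0.0257] rim cols 252.9398031994043 276.4047393077376 bottom 156.83552408772965 shoulder cols 252.07774995652326 276.58884027818135 mids 264.67227125357095 264.3332951173523
259 [11 10  6  6  8 10  5 10  6 11  8  9  7  8  7  6 26 53 57 70 70 65 64 62
 64 62 62 61 54 55 56 49] from 140
262 [11 10  9 12  9 13  7 13 10 12 11  8  8  6 10 10 13 43 71 82 81 77 64 63
 64 63 64 63 63 67 78 78] from 140
265 [10 10 14  7 12  7  9  5  7  9 12  9 10 12 10  9 11 44 74 79 82 82 82 69
 62 61 65 65 66 65 65 67] from 140
268 [10  7  6 10 12  9  4  8  8 10  6 13 12  8  6  7 20 57 73 76 84 98 85 81
 80 69 66 66 66 68 67 67] from 140
```

>>> play_rows(
  rows=[
    [[-0.0016,-0.0015,0,0,0,0,-0.8],[-0.0016,-0.0015,0,0,0,0,-0.8],[-0.0016,-0.0015,0.01,0,0,0,-0.8],[-0.0016,-0.0015,0.025,0,0,0,-0.8],[-0.0016,-0.0015,0.04,0,0,0,-0.8],[-0.0016,-0.0015,0.052,0,0,0,-0.8],[-0.0016,-0.0015,0.06,0,0,0,-0.8],[-0.0016,-0.0015,0.064,0,0,0,-0.8],[-0.0016,-0.0015,0.064,0,0,0,-0.8],[-0.0016,-0.0015,0.064,0,0,0,-0.8]],
  ],
)

```text
clock: 15.85
ee_pos: [0.5901, -0.0271, 0.2043]
ee_rot: [3.142, 0.0, 2.924]
wrist_force: [-0.5, 0.3, -0.3]
grip_width: 0.272
```

```bash
python3 look.py 11
python3 sil.py side11.npz "[.589,-.0255]" .150
python3 - <<'E'
import cv2,numpy as np
b=np.load("side11.npz")["pixels"][100:220,200:330][:,:,::-1]
cv2.imwrite("pics/e12.png",np.clip(cv2.resize(b,None,fx=5,fy=5,interpolation=2).astype(float)*2,0,255).astype(np.uint8))
E
```

```text
clock 15.95
joint_pos [-4.60007670e-02  2.99093265e-01 -8.76016929e-02  1.18268638e+00
  1.34321672e-05  1.71982598e-01]
ee_pos [ 0.59053824 -0.02717971  0.20493524]
ee_rot [3.14133726e+00 1.39181403e-03 2.92360912e+00]
grip_width 0.26981506172570663
moment [-0.03105418 -0.01596057  0.0011274 ]
wrist_force [ 0.11686318 -0.16489547 -1.31626838]
154 253.72 275.13 mid 264.43 21.41
156 253.72 275.12 mid 264.42 21.4
158 253.96 275.09 mid 264.52 21.13
160 253.5 275.11 mid 264.3 21.61
162 253.52 275.1 mid 264.31 21.58
164 253.71 275.27 mid 264.49 21.57
166 253.74 276.07 mid 264.91 22.33
168 253.85 276.09 mid 264.97 22.24
170 253.88 276.03 mid 264.96 22.15
172 253.81 275.95 mid 264.88 22.14
[0.589, -0.0255] rim cols 253.7122689116988 276.1904436914703 bottom 179.29062455050533 shoulder cols 252.9209278090903 276.35732330968744 mids 264.95135630158455 264.63912555938884
[0.589, -0.0257] rim cols 253.7557492210222 276.2305005372362 bottom 179.2516146698457 shoulder cols 252.96638811046833 276.39906207436314 mids 264.9931248791292 264.68272509241575
259 [ 9  6  8  9  8  2 10  7  8 12 10 10  9  6  7 16 29 30 28 29 30 34 43 62
 59 42 35 56 93 98 97 97] from 162
262 [ 9 10 10 11  9  8 13 11 13 10  8  9 11  7 10 12 17 35 32 31 31 34 58 65
 65 53 39 36 56 94 98 96] from 162
265 [12  7  8 13 12 10 10  9  7 10 11  8 12  6  7  7 17 34 35 33 34 33 42 61
 69 54 38 36 38 58 93 97] from 162
268 [ 5  9  8  8  9 10  9  9  8  8  5  9 10  7  7  7 22 35 34 32 33 32 45 75
 89 59 35 30 32 40 79 92] from 162
```

View pics/e12.png

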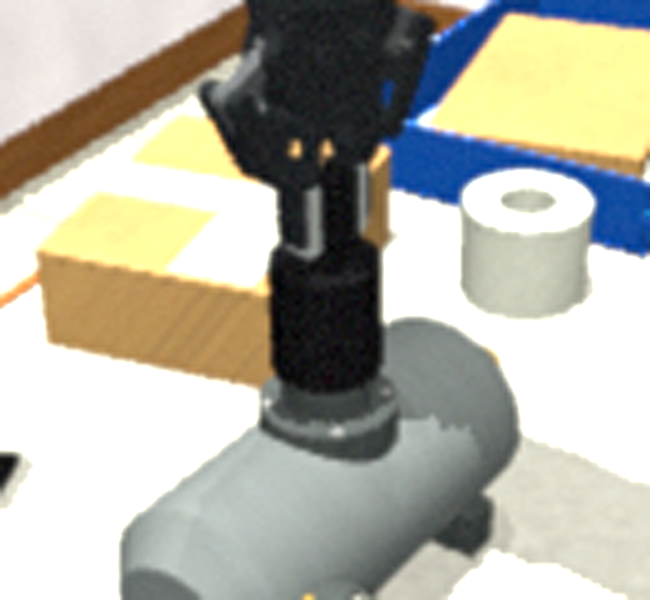

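>>> play_rows(
  rows=[
    [[0.0013,0.0013,0,0,0,0,-0.8],[0.0013,0.0013,0,0,0,0,-0.8],[0.0013,0.0013,0,0,0,0,-0.8],[0.0013,0.0013,0,0,0,0,-0.8]],
  ],
)

```text
clock: 16.28
ee_pos: [0.5891, -0.0256, 0.2044]
ee_rot: [3.142, 0.0, 2.924]
wrist_force: [0.3, -0.3, -0.8]
grip_width: 0.273
```

```bash
for i in 1; do python3 st.py; done; python3 -c "
from station import bot;print(bot.read_state()['joint_pos'])"
```

```text
16.2833 yaw 2.9236693765663375 q6 0.17454260193567123 tau6 0.0006644586210313719 M [ 0.0091  0.0219 -0.001 ] F [ 0.3235 -0.3256 -0.7744] pos [ 0.5891 -0.0256  0.2044] 0.27342025045024027
[-4.33806562e-02  2.97388993e-01 -9.12178331e-02  1.18172251e+00
 -2.14023682e-05  1.74542602e-01]
```

>>> play_rows(
  rows=[
    [[0,0,0.003,0,0,0,-0.8],[0,0,0.006,0,0,0,-0.8],[0,0,0.009,0,0,0,-0.8],[0,0,0.011,0,0,0,-0.8],[0,0,0.011,0,0,0,-0.8]],
  ],
)

```text
clock: 16.7
ee_pos: [0.5885, -0.0256, 0.1923]
ee_rot: [-3.141, -0.001, 2.924]
wrist_force: [0.5, -0.1, -0.7]
grip_width: 0.266
```

```bash
python3 look.py 12
python3 - <<'E'
import cv2,numpy as np
b=np.load("side12.npz")["pixels"][100:220,200:330][:,:,::-1]
cv2.imwrite("pics/e13.png",np.clip(cv2.resize(b,None,fx=5,fy=5,interpolation=2).astype(float)*2,0,255).astype(np.uint8))
E
```

```text
clock 16.8
joint_pos [-4.34972077e-02  3.02687081e-01 -1.10453317e-01  1.15811482e+00
 -2.80549527e-05  1.74494687e-01]
ee_pos [ 0.58880789 -0.02563744  0.19286228]
ee_rot [-3.14148536e+00 -4.47055964e-04  2.92360074e+00]
grip_width 0.2708951177872858
moment [-0.00129411  0.01647432 -0.00035343]
wrist_force [-0.04478589  0.17572392  0.48112046]
```

View pics/e13.png

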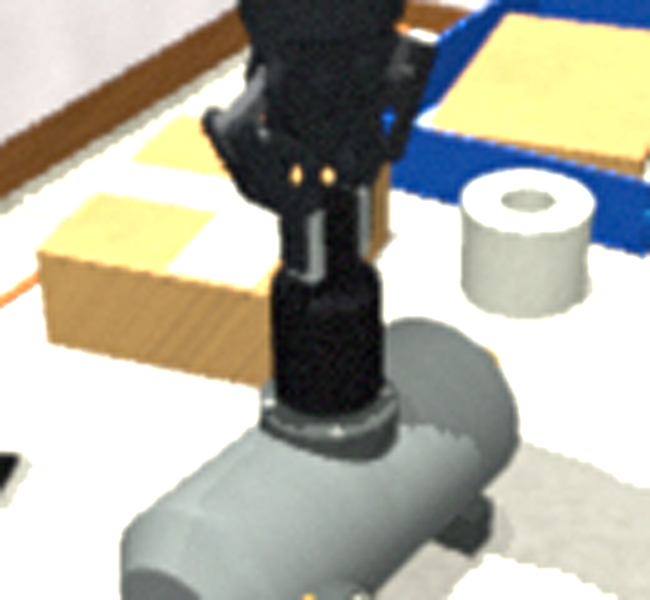

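>>> play_rows(
  rows=[
    [[0,0,0.002,0,0,0,-0.8],[0,0,0.004,0,0,0,-0.8],[0,0,0.006,0,0,0,-0.8],[0,0,0.0075,0,0,0,-0.8],[0,0,0.0075,0,0,0,-0.8],[0,0,0.0075,0,0,0,-0.8]],
  ],
)

```text
clock: 17.3
ee_pos: [0.5889, -0.0256, 0.1855]
ee_rot: [3.142, -0.0, 2.924]
wrist_force: [-0.5, -1.4, -1.1]
grip_width: 0.273
```

```bash
python3 st.py
```

```text
17.3 yaw 2.923598373077281 q6 0.17454684711894383 tau6 -0.00017594055407244014 M [ 0.0432 -0.011   0.0512] F [-0.4777 -1.3697 -1.0535] pos [ 0.5889 -0.0256  0.1855] 0.2731190346101529
```

>>> play_rows(
  rows=[
    [[0,0,0.0005,0,0,0,-0.8],[0,0,0.001,0,0,0,-0.8],[0,0,0.0015,0,0,0,-0.8],[0,0,0.0015,0,0,0,-0.8]],
  ],
)

```text
clock: 17.63
ee_pos: [0.5892, -0.0257, 0.1853]
ee_rot: [3.141, 0.001, 2.924]
wrist_force: [-1.4, 0.5, 6.8]
grip_width: 0.27
```

```bash
python3 st.py
```

```text
17.6333 yaw 2.92357007206336 q6 0.174483809604992 tau6 0.021211380371823907 M [0.0337 0.5627 0.0096] F [-1.3738  0.4737  6.7544] pos [ 0.5892 -0.0257  0.1853] 0.2699022235322364
```

>>> play_rows(
  rows=[
    [[0,0,-0.0005,0,0,0,-0.3],[0,0,-0.0005,0,0,0,-0.1],[0,0,-0.0005,0,0,0,0.0],[0,0,-0.0005,0,0,0,0.0],[0,0,-0.0005,0,0,0,0.0],[0,0,-0.02,0,0,0,0.0],[0,0,-0.05,0,0,0,0.0],[0,0,-0.08,0,0,0,0.0],[0,0,-0.1,0,0,0,0.0],[0,0,-0.1,0,0,0,0.0]],
  ],
)

```text
clock: 18.47
ee_pos: [0.5913, -0.0257, 0.2891]
ee_rot: [3.14, 0.007, 2.924]
wrist_force: [0.2, -0.3, -0.7]
grip_width: 0.499
```

>>> play_rows(
  rows=[
    [[0.02,0.03,0,0,0,0,0],[0.04,0.06,0,0,0,0,0],[0.06,0.09,0,0,0,0,0],[0.08,0.12,0,0,0,0,0],[0.1,0.15,0,0,0,0,0],[0.12,0.18,0,0,0,0,0],[0.14,0.21,0,0,0,0,0],[0.14,0.21,0,0,0,0,0],[0.14,0.21,0,0,0,0,0]],
  ],
)

```text
clock: 19.22
ee_pos: [0.4968, 0.2111, 0.2834]
ee_rot: [-3.141, -0.001, 2.927]
wrist_force: [-0.4, -1.2, -0.4]
grip_width: 0.498
```

```bash
python3 look.py 13
python3 - <<'E'
import cv2,numpy as np
b=np.load("side13.npz")["pixels"][120:230,210:330][:,:,::-1]
a=np.load("top13.npz")["pixels"][150:220,215:330][:,:,::-1]
e=np.zeros((600,800,3),np.uint8);e[:440,:480]=cv2.resize(b,None,fx=4,fy=4,interpolation=2);e[:210,455:800]=cv2.resize(a,None,fx=3,fy=3,interpolation=2)
cv2.imwrite("pics/e14.png",np.clip(e.astype(float)*2,0,255).astype(np.uint8))
E
```

```text
clock 19.3167
joint_pos [ 3.98423292e-01  1.81552524e-01 -6.03019763e-02  1.32966965e+00
 -5.07263243e-04  6.16157511e-01]
ee_pos [0.4976675  0.20929453 0.28356793]
ee_rot [-3.14075806e+00 -3.00831428e-04  2.92385849e+00]
grip_width 0.5023675060581565
moment [ 0.02362408 -0.02693545 -0.01168434]
wrist_force [-0.40336259  0.32561175 -0.43471097]
```

View pics/e14.png

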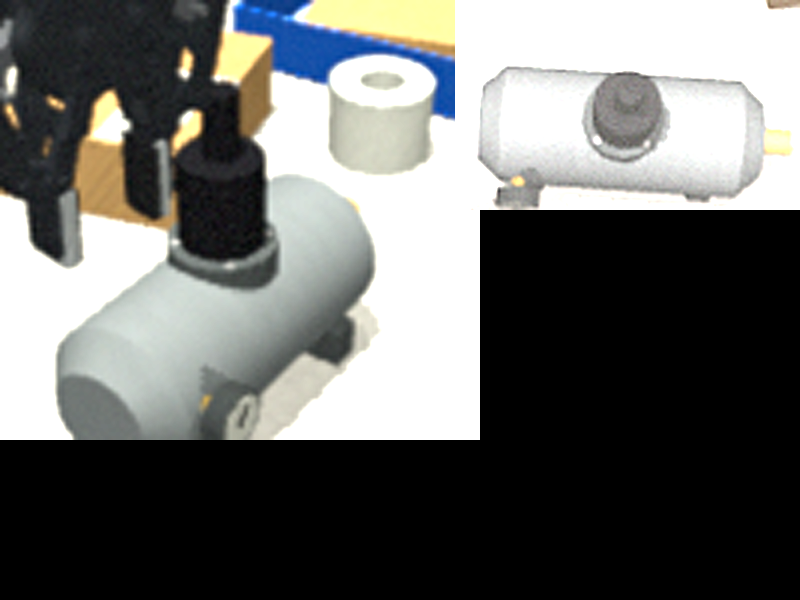

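View pics/top13.png

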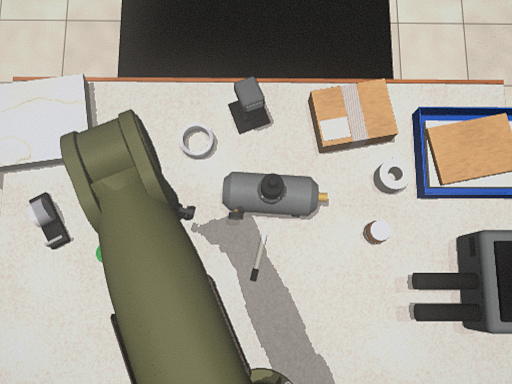

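```bash
python3 - <<'E'
import numpy as np,cv2
from h import *
s=np.load("side13.npz");t=np.load("top13.npz")
b=np.clip(s["pixels"][128:195,245:290].astype(float)*5,0,255).astype(np.uint8);a=np.clip(t["pixels"][165:210,245:300].astype(float)*2,0,255).astype(np.uint8)
for im,src,ox,oy in((b,s,245,128),(a,t,245,165)):
    for z in(.131,.193,.239):
        r=.0285 if z<.2 else .012
        P=np.array([proj(src,[.589+r*np.cos(q),-.0257+r*np.sin(q),z]) for q in np.linspace(0,6.28,60)])
        if src is s: bb=P
    k=9 if src is s else 7
    g=cv2.resize(im,None,fx=k,fy=k,interpolation=2)[:,:,::-1].copy()
    for z in(.131,.193,.239):
        r=.0285 if z<.2 else .012
        P=np.array([proj(src,[.589+r*np.cos(q),-.0257+r*np.sin(q),z]) for q in np.linspace(0,6.28,60)])
        P=((P-[ox,oy]+.5)*k).astype(np.int32); cv2.polylines(g,[P],True,(0,0,255),1)
    if src is s: G=g
e=np.zeros((603,800,3),np.uint8);e[:603,:405]=G[:603];e[:315,405:790]=g
cv2.imwrite("pics/e15.png",e[:600])
E
```

```text
(no output)
```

View pics/e15.png

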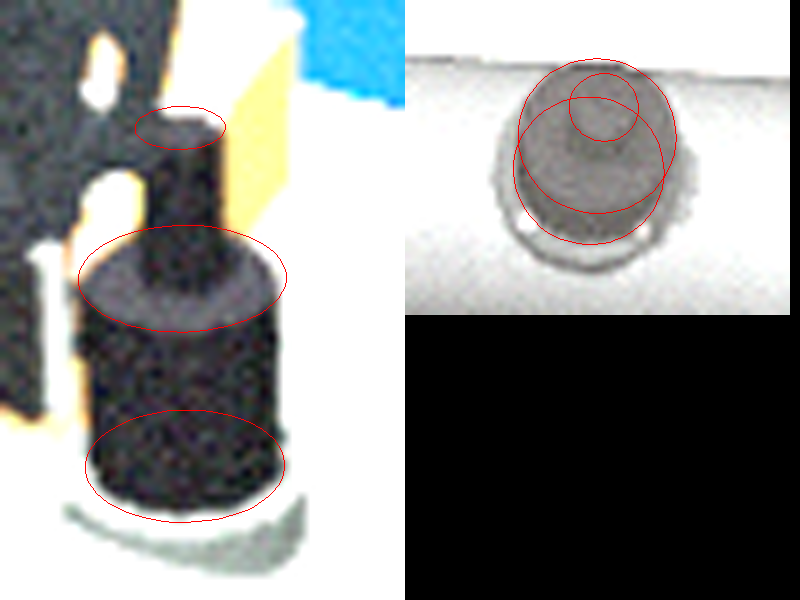

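```bash
python3 -c "
from station import bot;print(bot.sign_off())"
```

```text
the job is handed in; nothing more can be done
None
```

The plug is turned in and snug, the black guard cap stands over it on the flange, and the job is handed in at about 19.3 s. No verdict was reported.

**Plug:** I turned it clockwise in one grip, about 2.3 rad in all. Torque stayed at 0.04–0.10 N m, then jumped to 0.38 N m at the bite. I stopped at 0.48 N m, roughly 0.15–0.3 rad past the bite, slightly over the 0.45 N m target and inside the 0.39–0.66 N m range.

**Cap:** I took the black cap by its post, lowered it over the plug and collar, and released it.
- While lowering it, side force was negligible. It met the flange with 6.8 N at the expected height.
- In the final pictures from both cameras it stands upright with its rim on the flange. It lies within about half a pixel of the outline expected for a cap centred on the port, which is 1–2 mm.
- The jar, tape roll, marker, label roll and mug look unmoved; I judged that by eye, not by measurement. The arm was clear of everything and the wrist force was near zero.

**Disagreement:** the reported TCP height was about 31 mm lower than the cameras and contact showed.
- My first close therefore shut just on top of the wing, with about 3 N and no harm. I corrected for the offset before gripping again.
- I did not find the cause.

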